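Close the self-centring keeper to the matching click notch and hold it

TASK

One of three things (salt shaker, glass tumbler or lidded canister) stands between the jaws of the keeper on the wooden hob board. Reaching round the open door, grip the orange knob and slide it along the rail, away from you, so that both jaws close in, until the ball clicks into the notch made for that thing: the first notch for the canister, the second for the tumbler, the third for the salt shaker. Finish still gripping the knob at that notch, without the jaws pressing on any of the three things, and shift none of them.

Things in the scene. Friction and masses are not known exactly. Their poses are not given: they have to be found in the camera images.
- keeper: fixed keeper on the board: dark steel bar (46 mm deep, 310 mm long), aluminium rail, black end blocks 37 mm tall, two grey carriages with jaws. Origin on the board's top at the bay centre; x points from the bar across the bay, y along the rail, away from the robot; rail centre line at x = -115 mm. Its place varies, and its yaw from -0.82 to -0.58 rad.
- bay (a point): centre of the bay between the jaws, on the board (z = 70 mm), same axes as the keeper; marked by a small flat cork dot, on which one of the three things stands
- knob: upright orange knob with black ribs on the right (nearer) carriage: 24 mm (x) by 16 mm (y, along the rail; grip across this) by 44 mm tall. Origin at the centre of its underside, 38 mm above the board, on top of the grey carriage (40 x 44 mm). In the keeper's frame it stands at x = -115 mm, y = -105 mm plus the value of joint right_carriage; same axes.
- knob_grip (a point): point on the knob's axis to grip, 28 mm above its underside, 66 mm above the board. A sprung ball inside the carriage below drops into notches in the rail: it pulls the knob in with about 4 N over the last 2 to 3 mm and takes about 5 to 6 N to push out again; sliding between the notches takes 1 to 1.5 N.
- right_carriage (a joint): travel of the knob and its carriage, in m: 0 = jaws fully open, grows as the knob slides away from the robot (+y of the keeper) and the jaws close, up to 0.080; starts at 0 to 0.022. The left carriage mirrors it; bay centre to each jaw pad is 0.100 minus this value. Ball notches at 0.0375 (first, canister), 0.0535 (second, tumbler), 0.0695 (third, salt shaker).
- right_jaw: right (nearer) jaw: upright rubber-faced pad 90 mm long (along keeper x), 12 to 48 mm above the board, on an arm behind the right carriage; the body's origin is on the board under the carriage's centre, at the rail, not on the pad
- left_jaw: left (farther) jaw, the mirror image of the right one; origin on the board under the left carriage's centre, at the rail
- salt_shaker: grey-and-clear salt shaker with a domed grey top, 44 mm diameter, 90 mm tall, origin at the centre of its underside. Stands at the bay centre (within 3 mm) or at the right end of the board.
- tumbler: clear glass tumbler, 81 mm diameter, 93 mm tall, origin at the centre of its underside. Stands at the bay centre (within 3 mm) or at the right end of the board.
- canister: cream canister with a light wooden lid, 102 mm diameter, 140 mm tall, origin at the centre of its underside. Stands at the bay centre (within 3 mm) or at the right end of the board.
- hob_board: fixed wooden board (335 x 620 mm, top at z = 70 mm) over the hob; origin 70 mm under its top's centre. A tall fixed door stands between robot and worktop (x 0.175 to 0.215, y -0.59 to +0.244 m, higher than the arm): reach round its left edge. With the tool upright at the knob the forearm meets it: lean the tool 45 degrees, fingertips pointing down and to keeper +x, hand back to the left.
Mind the look-alikes: they are no part of the job. Of the things that look like the tumbler, the larger one is meant.

How it is judged:
By the outcome, as a careful person would: the job done as asked, in the order asked, and still so for the second after the job is handed in, while the arm keeps its last pose, push and grip.
It also fails if it takes over 32 s, if anything falls off the work surface, if the arm or the gripper's body presses on something with over 40 N, if the wrist force passes 120 N, or if a joint passes its speed limit or range.

ROBOT

A 6-joint arm with a two-finger parallel gripper is mounted at the origin on a cart in front of the work surface, level with it; the furniture and walls round the work are solid. World frame = base frame: x ahead of the robot, y to its left, z up, the work surface at z = 0. Lengths are in m, angles in rad, forces in N, time in s.
With the tool pointing down it reaches from about 0.25 to 0.775 m from the base axis. Payload 4 kg.
Tool frame: the origin (TCP) lies midway between the tips of the shut fingers; the grasp point (between the pads) lies 19 mm behind it (bot.grip_point_offset is the distance from the TCP to the grasp point, in m); z points along the fingers, y is the line along which they close (so a half turn about z gives the same grasp; the last joint's range is limited). The gripper opens to 94 mm and grips with 3 to 60 N. Pads are 16 mm wide; open, the fingers measure 119 mm over their backs; the gripper's body (75 mm by 177 mm) begins 78 mm behind the grasp point.
Start: joints at [1.233, 0.087, 1.371, -0, 1.684, -0.103], TCP at [0.128, 0.535, 0.206] pointing down, gripper open.
Joint ranges: [-3.1, 3.1], [-0.76, 2.03], [0.27, 2.55], [-1.08, 4.22], [0.17, 2.65], [-2.57, 2.57]. Speed limits (rad/s): [2.79, 2.79, 3.14, 3.14, 3.14, 3.14].

INTERFACE

Orientations are given as a rotation vector (axis times angle).
In Python, from station import bot, viewer, ticket gives the robot as it stands.
- The arm moves only by the tool servo_tool, never from a script. Its argument "targets" is a list of rows, each a list of 3 entries, a list of its own where there are three numbers: the turn, a rotation vector about the tool's x, y, z as a fraction of full scale, then the shift along the tool's x, y, z as a fraction of full scale, then the closure, from 0 (fully open) to 1 (shut). In form: [[[ax, ay, az], [tx, ty, tz], hand], ...]. A call has 1 to 12 rows; each row is the pose to reach, as a shift and turn from the pose commanded when the call began, along the tool's axes at that moment, turning the shorter way round; what a row does not reach only later rows make up. Full scale, the value 1, is 250 mm for a shift and 360 degrees for a turn. A row lasts 1/12 s, in which the tool goes at most 41.7 mm and 7.16 degrees, less where a joint would pass 70% of its speed; a pose out of reach is approached as far as the arm can. A call with a number of a shift or a turn outside -1 to 1 is refused whole. A call with a gripper value outside its range is refused whole. The fingers move at their own pace and stop on an object; "squeeze" is the grip in N (left out, the last holds). Time passes only in rows, so rows that repeat a pose let the fingers close. It gives the time, the measured TCP pose, the force, the opening and the grip force at its end, in the units of the state.
- bot.state(): the state, without advancing time (a new reading comes with each control period).
- viewer.get_image(name): name is "scene" or "top" or "wrist"; returns the picture (400x640x3 uint8, red, green, blue); there is no depth.
- viewer.camera_info(name): a dict with "intrinsics" (3x3 intrinsics, pixels), "R" (3x3) and "t" (3): a world point X has camera coordinates R X + t. Camera axes: x right, y down, z forward; pixel columns grow to the right and rows downward; lengths in m; the calibration is good to about 2 mm. A picture is of the moment at which its call begins: read the wrist's pose just before it. camera_info takes no time and is no camera call; for the wrist camera it gives the pose at the moment of the call.
- ticket.hand_in(): hands the job in; it is judged then, once.
The state is a dict: "clock": time; "q": joint angles; "joint_vel": joint speeds; "joint_efforts": joint torques, N m; "tool_pos": TCP position; "orientation": TCP orientation; "contact_force": force on the tool from outside, world axes, zero at the start; "ft_torque": the same for the moment, N m; "grip_width": finger opening in m; "grip_force": force on a finger pad.
Only numpy, scipy, OpenCV 4.12 (cv2) and the standard library are available. Lean on these libraries where they do the work, as an engineer would, in place of code of your own. Each camera call takes 0.05 s, during which the arm holds its last target. There are 200 camera calls.

## Working session

There is one attempt and no reset: what is moved stays moved. The work goes in short steps, Python scripts to look and compute and a tool call to move; the robot and the scene stay as the last step left them, time stands still between calls to the robot, and variables do not carry over. Pictures are saved under pics/ and viewed, at most 10 in all, crops included, and the job is handed in when it is done.

Besides the shell and the picture viewer there is one more tool, called as name([rows], argument=value, ...), one row to a line, values as JSON. servo_tool: Moves the arm, as the interface text tells. Its arguments: {"type":"object","properties":{"targets":{"type":"array","items":{"type":"array"}},"squeeze":{"type":"number"}},"required":["targets"]}

```bash
ls; mkdir -p pics; python3 - <<'E'
from station import bot, viewer
import cv2,numpy as np
for n in ("scene","top"):
    im=viewer.get_image(n); cv2.imwrite(f"pics/{n}0.png",im[:,:,::-1])
    c=viewer.camera_info(n); print(n,np.round(c["intrinsics"],1).tolist(),np.round(c["R"],4).tolist(),np.round(c["t"],4).tolist())
s=bot.state(); print(s)
E
```

```text
pics
scene [[401.4, 0.0, 327.5], [0.0, 401.4, 203.3], [0.0, 0.0, 1.0]] [[0.9954, 0.0946, 0.013], [0.0816, -0.7724, -0.6298], [-0.0496, 0.628, -0.7766]] [-0.5299, 0.1839, 1.2444]
top [[370.6, 0.0, 323.0], [0.0, 370.6, 203.1], [0.0, 0.0, 1.0]] [[-0.0527, -0.9986, 0.0013], [-0.9774, 0.0513, -0.2049], [0.2046, -0.0121, -0.9788]] [0.2385, 0.5024, 1.14]
{'clock': 0.1, 'q': array([ 1.23289224e+00,  8.78811889e-02,  1.37209794e+00, -1.30343247e-05,
        1.68358867e+00, -1.03101045e-01]), 'joint_vel': array([ 4.62669033e-04, -8.82345088e-05, -3.26817291e-03, -1.25282218e-03,
       -4.35694282e-04, -9.48058529e-04]), 'joint_efforts': array([ 1.10777666e-03, -3.41256952e+01, -3.03300583e+01,  7.18842633e-02,
        3.05328949e-02, -8.97791460e-05]), 'tool_pos': array([0.1278039 , 0.53443944, 0.20442379]), 'orientation': array([-3.67934050e-01, -3.11954884e+00,  3.03148227e-03]), 'contact_force': array([-0.03095609, -0.33664636, -0.99060074]), 'ft_torque': array([ 0.04076413, -0.09211836,  0.07046181]), 'grip_force': 0.0, 'grip_width': 0.09370156975454867}
```

View pics/scene0.png

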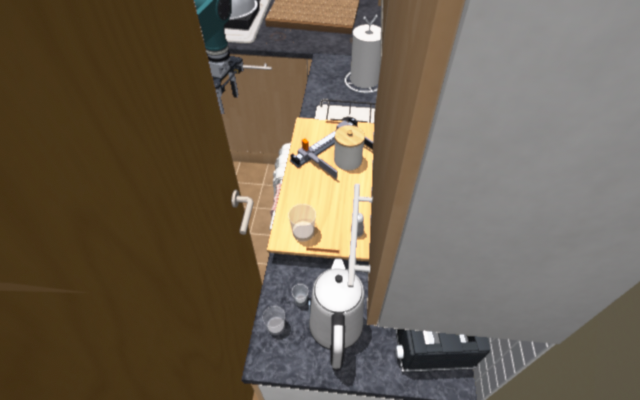

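View pics/top0.png

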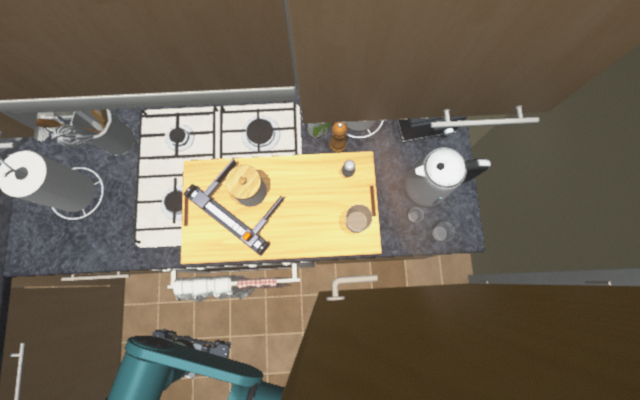

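The canister stands in the bay (lid at top-view (243,182)), so the target is the first notch, 0.0375. The keeper's end blocks are at about (191,190) and (262,245) and the knob is at about (248,236). Next I measure these more finely.

```bash
cat > h.py <<'E'
import cv2,numpy as np
from station import bot,viewer
from scipy.spatial.transform import Rotation as Rn
def ray(c,px):
    K,R,t=[np.asarray(c[k],float) for k in("intrinsics","R","t")]
    return -R.T@t, R.T@np.linalg.solve(K,[px[0],px[1],1.])
def plane(c,px,z):
    o,d=ray(c,px); return o+d*(z-o[2])/d[2]
def two(c1,p1,c2,p2):
    o1,d1=ray(c1,p1);o2,d2=ray(c2,p2)
    s=np.linalg.lstsq(np.c_[d1,-d2],o2-o1,rcond=None)[0]
    a,b=o1+s[0]*d1,o2+s[1]*d2
    return (a+b)/2,np.linalg.norm(a-b)
def proj(c,X):
    K,R,t=[np.asarray(c[k],float) for k in("intrinsics","R","t")]
    p=K@(R@X+t); return p[:2]/p[2]
def orange(im):
    h=cv2.cvtColor(im,cv2.COLOR_RGB2HSV)
    return cv2.inRange(h,(5,210,120),(16,255,255))
E
python3 - <<'E'
from h import *
tops={}
for n,(x0,y0,x1,y1) in dict(top=(175,145,305,265),scene=(265,105,385,215)).items():
    im=cv2.imread(f"pics/{n}0.png")[:,:,::-1].copy()
    m=orange(im)[y0:y1,x0:x1]
    k,l,st,ce=cv2.connectedComponentsWithStats(m)
    for i in range(1,k):
        if st[i,4]>3: print(n,st[i]+[x0,y0,0,0,0],ce[i]+[x0,y0])
    h=cv2.cvtColor(im,cv2.COLOR_RGB2HSV)
    g=((im.max(2)<75)).astype(np.uint8)[y0:y1,x0:x1]
    k,l,st,ce=cv2.connectedComponentsWithStats(g)
    for i in range(1,k):
        if st[i,4]>30: print(n,'dark',st[i]+[x0,y0,0,0,0],ce[i]+[x0,y0])
    tops[n]=cv2.resize(im[y0:y1,x0:x1],None,fx=4.6,fy=4.6,interpolation=cv2.INTER_CUBIC)
    cv2.imwrite(f"pics/{n}_crop.png",tops[n][:,:,::-1])
E
```

```text
top [247 235   3   4   4] [248.25 236.5 ]
scene [303 141   5   9  24] [305.66666667 144.16666667]
scene dark [344 118  13   7  38] [350.84210526 120.60526316]
scene dark [364 139   9  10  45] [368.2 143.4]
scene dark [291 155  11  12  61] [295.63934426 160.98360656]
scene dark [319 162  17  15  56] [327.67857143 169.35714286]
```

View pics/top_crop.png

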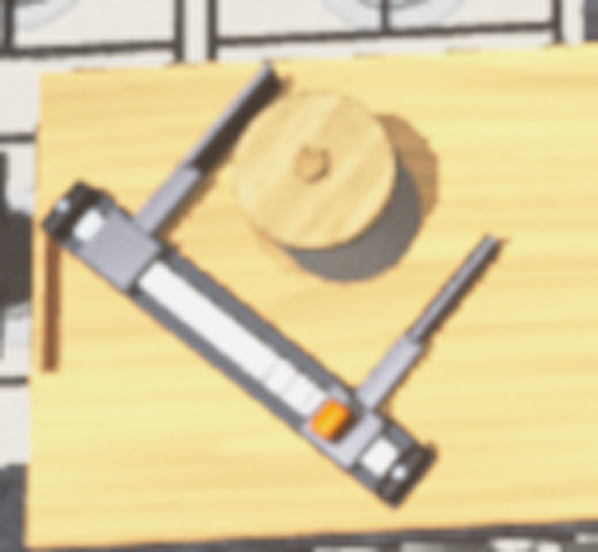

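View pics/scene_crop.png

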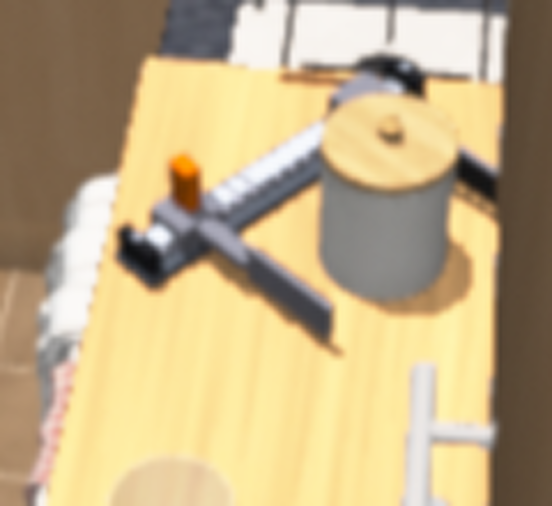

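Top crop: the end-block screws are at (67,205) and (398,473), the knob top is at about (331,417), and the canister clears both jaws. Scene crop: the knob runs from top (183,162) to base (187,207).

```bash
python3 - <<'E'
from h import *
T=viewer.camera_info("top");S=viewer.camera_info("scene")
ct=lambda x,y:((x+.5)/4.6-.5+175,(y+.5)/4.6-.5+145)
cs=lambda x,y:((x+.5)/4.6-.5+265,(y+.5)/4.6-.5+105)
a=plane(T,ct(67,205),.107);b=plane(T,ct(398,473),.107);d=a-b
print('ends',a,b,np.linalg.norm(d),'yaw',np.arctan2(-d[0],d[1]))
# block silhouette corners top: left block outer corners, right block outer corners
yaw=np.arctan2(-d[0],d[1]);ex=np.array([np.cos(yaw),np.sin(yaw),0]);ey=np.array([-np.sin(yaw),np.cos(yaw),0])
mid=(a+b)/2; print('rail mid',mid,'bay',mid+.115*ex)
lid=plane(T,ct(312,160),.215);print('lid knob ~',lid)
k=plane(T,ct(331,418),.148);print('knob from top',k,'along',(k-mid)@ey,'across',(k-mid)@ex)
X,e=two(T,ct(331,417),S,cs(184,165));print('knob 2view',X,e,(X-mid)@ey,(X-mid)@ex)
# jaws tops z=.118 : outer tips
for n,p in dict(l=(270,72),r=(494,240)).items():
    q=plane(T,ct(*p),.118);print(n,(q-mid)@ey,(q-mid)@ex)
print(bot.grip_point_offset)
E
```

```text
ends [0.56803073 0.62274981 0.107     ] [0.37705019 0.4043161  0.107     ] 0.2901497125509307 yaw -0.7184436565727467
rail mid [0.47254046 0.51353296 0.107     ] bay [0.55911603 0.43783837 0.107     ]
lid knob ~ [0.55960159 0.43580896 0.215     ]
knob from top [0.40986986 0.43923527 0.148     ] along -0.09718425989549093 across 0.0017233909630428937
knob 2view [0.40988904 0.43857985 0.1507992 ] 0.0005173379349399215 -0.09766505435050787 0.002169236800139744
l 0.0949347852147213 0.15360720638286346
r -0.09799037692635995 0.1572083627863906
0.0188
```

```bash
cat >> h.py <<'E'
yaw=-0.7184; ex=np.array([np.cos(yaw),np.sin(yaw),0]);ey=np.array([-np.sin(yaw),np.cos(yaw),0])
zt=(ex-[0,0,1])/np.sqrt(2); RG=np.c_[np.cross(ey,zt),ey,zt]   # leaned grasp orientation
def rel(p0,r0,p1,R1):
    R0=Rn.from_rotvec(r0).as_matrix()
    print('turn',np.round(Rn.from_matrix(R0.T@R1).as_rotvec()/(2*np.pi),4),'shift',np.round(R0.T@(np.asarray(p1)-p0)/.25,4))
E
python3 - <<'E'
from h import *
s=bot.state(); tcp=np.array([.409,.4395,.136])+.0188*zt
print(tcp,tcp-.09*zt)
rel([.128,.535,.206],s["orientation"],tcp-.09*zt,RG)
E
```

```text
[0.41900822 0.4307504  0.12270639] [0.37109652 0.47263678 0.186346  ]
turn [ 0.0299 -0.1225  0.0731] shift [-1.0038 -0.0162  0.0785]
```

servo_tool([
  [[0.003,-0.0122,0.0073],[-0.1,-0.002,0.008],0],
  [[0.006,-0.0245,0.0146],[-0.2,-0.003,0.016],0],
  [[0.009,-0.0368,0.0219],[-0.3,-0.005,0.024],0],
  [[0.012,-0.049,0.0292],[-0.4,-0.006,0.031],0],
  [[0.015,-0.0612,0.0365],[-0.5,-0.008,0.039],0],
  [[0.018,-0.0735,0.0438],[-0.6,-0.01,0.047],0],
  [[0.021,-0.0858,0.0511],[-0.7,-0.011,0.055],0],
  [[0.024,-0.098,0.0584],[-0.8,-0.013,0.063],0],
  [[0.027,-0.1102,0.0657],[-0.9,-0.014,0.071],0],
  [[0.03,-0.1225,0.073],[-1,-0.016,0.078],0],
  [[0.03,-0.1225,0.073],[-1,-0.016,0.078],0],
  [[0.03,-0.1225,0.073],[-1,-0.016,0.078],0],
])

```text
clock: 1.1
tool_pos: [0.3699, 0.4722, 0.1834]
orientation: [0.837, 2.233, -0.351]
contact_force: [-0.2, 0.4, 0.7]
grip_width: 0.0945
grip_force: 0.0
```

```bash
python3 - <<'E'
from h import *
s=bot.state();p,r=s["tool_pos"],s["orientation"]
c=viewer.camera_info("wrist"); im=viewer.get_image("wrist"); cv2.imwrite("pics/w1.png",im[:,:,::-1])
print(p,r,(RG.T@Rn.from_rotvec(r).as_matrix()).round(3).tolist())
m=orange(im);k,l,st,ce=cv2.connectedComponentsWithStats(m)
for i in range(1,k):
    if st[i,4]>60: print(st[i],ce[i],plane(c,ce[i],.136))
print('predicted grip px',proj(c,np.array([.409,.4395,.136])),'top',proj(c,np.array([.409,.4395,.152])))
E
```

```text
[0.36986848 0.47224581 0.18344419] [ 0.8367583   2.23322954 -0.35137094] [[1.0, 0.003, 0.0], [-0.003, 1.0, -0.003], [-0.0, 0.003, 1.0]]
predicted grip px [321.22943262 210.21836178] top [321.2093814  227.63291531]
```

View pics/w1.png

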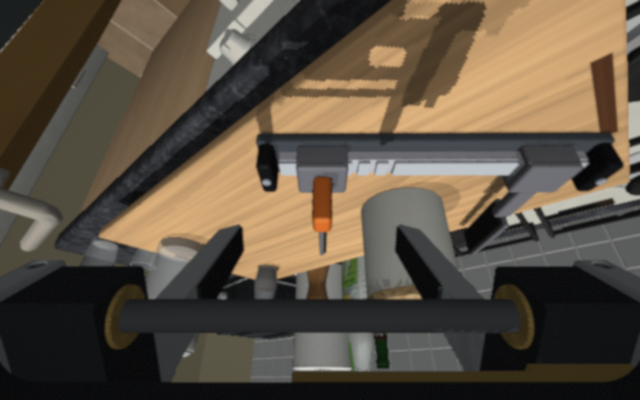

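Wrist view: the knob is at columns 314–332, with its top near row 230 and base near row 177, midway between the fingers. The bar ends are at about (267,165) and (600,165). I'll refine the knob position from this picture.

```bash
python3 - <<'E'
from h import *
s=bot.state();c=viewer.camera_info("wrist")
im=cv2.imread("pics/w1.png")[:,:,::-1].copy()
h=cv2.cvtColor(im,cv2.COLOR_RGB2HSV)
m=cv2.inRange(h,(3,190,70),(16,255,255)); m[:170]=0;m[240:]=0;m[:,:300]=0;m[:,350:]=0
ys,xs=np.nonzero(m); print(xs.min(),xs.max(),ys.min(),ys.max(),len(xs))
for y in range(ys.min(),ys.max()+1,6): print(y,xs[ys==y].min(),xs[ys==y].max(),end='; ')
K=np.array([.409,.4395,.070])
for dz in (.038,.082):
  for dx in (-.012,.012):
    for dy in(-.008,.008): print(dz,dx,dy,proj(c,K+[0,0,dz]+dx*ex+dy*ey).round(1))
mid=np.array([.4725,.5135,.107])
for px in((267,182),(601,183)): q=plane(c,px,.107);print(q,(q-mid)@ey,(q-mid)@ex)
tcp=K+[0,0,.066]+.0188*zt
R0=Rn.from_rotvec(s["orientation"]).as_matrix()
print('shift from measured, mm',R0.T@(tcp-s["tool_pos"])*1e3)
E
```

```text
314 330 178 231 811
178 317 327; 184 315 330; 190 314 329; 196 314 329; 202 314 329; 208 314 329; 214 314 330; 220 314 330; 226 314 329; 0.038 -0.012 -0.008 [311.4 173.2]
0.038 -0.012 0.008 [330.1 173.2]
0.038 0.012 -0.008 [311.9 188.3]
0.038 0.012 0.008 [329.3 188.3]
0.082 -0.012 -0.008 [310.6 219.5]
0.082 -0.012 0.008 [331.1 219.5]
0.082 0.012 -0.008 [311.3 232.2]
0.082 0.012 0.008 [330.1 232.2]
[0.37967061 0.40118697 0.107     ] -0.14565449967249422 0.0040347868285326854
[0.57781266 0.62642105 0.107     ] 0.15432850301116857 0.004963181438117109
shift from measured, mm [-1.82415076  0.89031268 89.91585074]
```

servo_tool([
  [[0,0,0],[-0.007,0.008,0.04],0],
  [[0,0,0],[-0.007,0.008,0.08],0],
  [[0,0,0],[-0.007,0.008,0.12],0],
  [[0,0,0],[-0.007,0.008,0.16],0],
  [[0,0,0],[-0.007,0.008,0.2],0],
  [[0,0,0],[-0.007,0.008,0.24],0],
  [[0,0,0],[-0.007,0.008,0.28],0],
  [[0,0,0],[-0.007,0.008,0.31],0],
  [[0,0,0],[-0.007,0.008,0.34],0],
  [[0,0,0],[-0.007,0.008,0.36],0],
  [[0,0,0],[-0.007,0.008,0.36],0],
  [[0,0,0],[-0.007,0.008,0.36],0],
])

```text
clock: 2.15
tool_pos: [0.4205, 0.4317, 0.1235]
orientation: [0.838, 2.231, -0.346]
contact_force: [-0.9, -0.3, 0.8]
grip_width: 0.0939
grip_force: 0.0
```

```bash
python3 - <<'E'
from h import *
s=bot.state();p=s["tool_pos"]
g=p-.0188*Rn.from_rotvec(s["orientation"]).as_matrix()[:,2]
mid=np.array([.4725,.5135,.107]);print(p,'grasp',g,(g-mid)@ey,(g-mid)@ex,s["contact_force"])
c=viewer.camera_info("wrist");im=viewer.get_image("wrist"); cv2.imwrite("pics/w2.png",im[:,:,::-1])
h=cv2.cvtColor(im,cv2.COLOR_RGB2HSV);m=cv2.inRange(h,(3,190,70),(16,255,255))
k,l,st,ce=cv2.connectedComponentsWithStats(m)
for i in range(1,k):
    if st[i,4]>60: print(st[i],ce[i])
for z in(.108,.152): print(proj(c,np.array([g[0],g[1],z])))
E
```

```text
[0.42048569 0.43166929 0.12345159] grasp [0.41047042 0.44040466 0.13674924] -0.09585722798664337 0.0014103845810721216 [-0.92446447 -0.29707886  0.82852236]
[ 304  199   28   83 1954] [317.72978506 238.93858751]
[319.79863517 206.41264667]
[319.93577321 278.71880289]
```

View pics/w2.png

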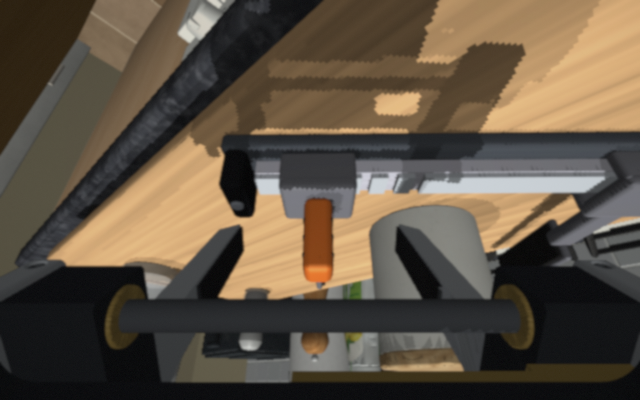

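The knob (centre column 317.7 against 319.9 expected) lies about 1.2 mm to −y of the finger centre. I'll correct for that and close.

servo_tool([
  [[0,0,0],[0,-0.005,0],0.5],
  [[0,0,0],[0,-0.005,0],0.7],
  [[0,0,0],[0,-0.005,0],1],
  [[0,0,0],[0,-0.005,0],1],
  [[0,0,0],[0,-0.005,0],1],
  [[0,0,0],[0,-0.005,0],1],
  [[0,0,0],[0,-0.005,0],1],
  [[0,0,0],[0,-0.005,0],1],
  [[0,0,0],[0,-0.005,0],1],
  [[0,0,0],[0,-0.005,0],1],
  [[0,0,0],[0,-0.005,0],1],
  [[0,0,0],[0,-0.005,0],1],
], squeeze=25)

```text
clock: 3.2
tool_pos: [0.4196, 0.4308, 0.1236]
orientation: [0.838, 2.231, -0.345]
contact_force: [-0.2, 0.2, -0.1]
grip_width: 0.0175
grip_force: 0.0
```

```bash
cat >> h.py <<'E'
def rep():
    s=bot.state();p=s["tool_pos"];R=Rn.from_rotvec(s["orientation"]).as_matrix()
    g=p-.0188*R[:,2]; mid=np.array([.4725,.5135,.107])
    print('t',s["clock"],'grip y,x,z mm',((g-mid)@ey*1e3).round(2),((g-mid)@ex*1e3).round(2),(g[2]*1e3).round(2),'F(ex,ey,z)',(s["contact_force"]@np.c_[ex,ey,[0,0,1]]).round(2),'w',s["grip_width"],s["grip_force"],'tool y.ey',(R[:,1]@np.c_[ex,ey,[0,0,1]]).round(4))
E
python3 -c "
from h import *
rep()"
```

```text
t 3.2 grip y,x,z mm -97.09 1.28 136.89 F(ex,ey,z) [-0.27  0.05 -0.08] w 0.017497192886967657 0.0 tool y.ey [-1.0e-04  1.0e+00  1.4e-03]
```

Not yet closed (17.5 mm); hold a few more rows.

servo_tool([
  [[0,0,0],[0,0,0],1],
  [[0,0,0],[0,0,0],1],
  [[0,0,0],[0,0,0],1],
  [[0,0,0],[0,0,0],1],
])

```text
clock: 3.53
tool_pos: [0.4197, 0.431, 0.1236]
orientation: [0.838, 2.231, -0.345]
contact_force: [0.9, -0.0, -0.4]
grip_width: 0.0157
grip_force: 25.0
```

```bash
python3 -c "
from h import *
rep()"
```

```text
t 3.5333 grip y,x,z mm -96.94 1.28 136.86 F(ex,ey,z) [ 0.7   0.56 -0.35] w 0.015742971777954504 24.999520182609558 tool y.ey [-5.0e-04  1.0e+00  1.6e-03]
```

servo_tool([
  [[0,0,0],[0,0.01,0],1],
  [[0,0,0],[0,0.024,0],1],
  [[0,0,0],[0,0.04,0],1],
  [[0,0,0],[0,0.056,0],1],
  [[0,0,0],[0,0.072,0],1],
  [[0,0,0],[0,0.084,0],1],
  [[0,0,0],[0,0.092,0],1],
  [[0,0,0],[0,0.096,0],1],
  [[0,0,0],[0,0.096,0],1],
  [[0,0,0],[0,0.096,0],1],
])

```text
clock: 4.37
tool_pos: [0.4358, 0.4497, 0.1236]
orientation: [0.838, 2.232, -0.343]
contact_force: [-0.5, 1.8, 0.5]
grip_width: 0.0158
grip_force: 25.0
```

```bash
python3 -c "
from h import *
rep()"
```

```text
t 4.3667 grip y,x,z mm -72.24 1.04 136.88 F(ex,ey,z) [-1.54  1.02  0.53] w 0.01577009147660812 24.99936729669571 tool y.ey [-0.0015  1.      0.0029]
```

servo_tool([
  [[0,0,0],[0,0.004,0],1],
  [[0,0,0],[0,0.004,0],1],
  [[0,0,0],[0,0.004,0],1],
])

```text
clock: 4.62
tool_pos: [0.436, 0.4499, 0.1236]
orientation: [0.838, 2.232, -0.344]
contact_force: [-1.3, 1.0, -0.3]
grip_width: 0.016
grip_force: 25.0
```

```bash
python3 -c "
from h import *
rep()"
```

```text
t 4.6167 grip y,x,z mm -71.93 1.06 136.88 F(ex,ey,z) [-1.69 -0.1  -0.33] w 0.016030481014822073 24.999622106552124 tool y.ey [-6.0e-04  1.0e+00  1.8e-03]
```

servo_tool([
  [[0,0,0],[0,0.004,0],1],
  [[0,0,0],[0,0.004,0],1],
  [[0,0,0],[0,0.004,0],1],
])

```text
clock: 4.87
tool_pos: [0.4368, 0.4509, 0.1236]
orientation: [0.838, 2.232, -0.344]
contact_force: [-1.8, 1.3, -1.3]
grip_width: 0.016
grip_force: 25.0
```

```bash
python3 -c "
from h import *
rep()"
```

```text
t 4.8667 grip y,x,z mm -70.61 1.05 136.92 F(ex,ey,z) [-2.19 -0.19 -1.3 ] w 0.016007740330454392 24.999694526195526 tool y.ey [-0.001   1.      0.0024]
```

servo_tool([
  [[0,0,0],[0,0.004,0],1],
  [[0,0,0],[0,0.004,0],1],
  [[0,0,0],[0,0.004,0],1],
])

```text
clock: 5.12
tool_pos: [0.4376, 0.4518, 0.1236]
orientation: [0.838, 2.232, -0.343]
contact_force: [-0.4, 4.0, -1.0]
grip_width: 0.016
grip_force: 25.0
```

```bash
python3 -c "
from h import *
rep()"
```

```text
t 5.1167 grip y,x,z mm -69.51 1.05 136.89 F(ex,ey,z) [-2.97  2.76 -0.95] w 0.016034693612268756 24.999536275863647 tool y.ey [-0.0011  1.      0.0024]
```

The pull-in has begun (+2.8 N). I'll continue in 1 mm steps.

servo_tool([
  [[0,0,0],[0,0.004,0],1],
  [[0,0,0],[0,0.004,0],1],
  [[0,0,0],[0,0.004,0],1],
])

```text
clock: 5.37
tool_pos: [0.4386, 0.453, 0.1236]
orientation: [0.837, 2.232, -0.342]
contact_force: [1.5, 5.8, -1.8]
grip_width: 0.0158
grip_force: 25.0
```

```bash
python3 -c "
from h import *
rep()"
```

```text
t 5.3667 grip y,x,z mm -67.94 1.04 136.9 F(ex,ey,z) [-2.67  5.4  -1.77] w 0.015808430807525947 24.999567568302155 tool y.ey [-0.0019  1.      0.0035]
```

servo_tool([
  [[0,0,0],[0,0.003,0],1],
  [[0,0,0],[0,0.003,0],1],
  [[0,0,0],[0,0.003,0],1],
])

```text
clock: 5.62
tool_pos: [0.4387, 0.4531, 0.1236]
orientation: [0.838, 2.232, -0.343]
contact_force: [-0.0, 5.1, -0.1]
grip_width: 0.0158
grip_force: 25.0
```

```bash
python3 -c "
from h import *
rep()"
```

```text
t 5.6167 grip y,x,z mm -67.81 1.03 136.91 F(ex,ey,z) [-3.37  3.78 -0.08] w 0.01578668089834561 24.999684691429138 tool y.ey [-0.001   1.      0.0024]
```

servo_tool([
  [[0,0,0],[0,0.003,0],1],
  [[0,0,0],[0,0.003,0],1],
  [[0,0,0],[0,0.003,0],1],
])

```text
clock: 5.87
tool_pos: [0.4388, 0.4532, 0.1236]
orientation: [0.838, 2.232, -0.345]
contact_force: [-1.3, 4.7, -0.2]
grip_width: 0.0158
grip_force: 25.0
```

```bash
python3 -c "
from h import *
rep()"
```

```text
t 5.8667 grip y,x,z mm -67.63 1.05 136.9 F(ex,ey,z) [-4.04  2.67 -0.23] w 0.015843659095578954 25.000298023223877 tool y.ey [-2.0e-04  1.0e+00  1.4e-03]
```

servo_tool([
  [[0,0,0],[0,0.002,0],1],
  [[0,0,0],[0,0.002,0],1],
  [[0,0,0],[0,0.002,0],1],
])

```text
clock: 6.12
tool_pos: [0.4389, 0.4533, 0.1236]
orientation: [0.839, 2.232, -0.346]
contact_force: [-3.0, 2.2, -0.8]
grip_width: 0.0156
grip_force: 25.0
```

```bash
python3 -c "
from h import *
rep()"
```

```text
t 6.1167 grip y,x,z mm -67.43 1.06 136.91 F(ex,ey,z) [-3.72 -0.34 -0.76] w 0.01561577424453342 25.000701248645782 tool y.ey [1.e-04 1.e+00 8.e-04]
```

The knob is seated: force is about 0 and y = −67.4 mm, against −67.5 expected. I'll check visually before handing in.

```bash
python3 - <<'E'
from h import *
rep(); im=viewer.get_image("top")
rep(); cv2.imwrite("pics/top2.png",cv2.resize(im[145:265,175:305],None,fx=4.6,fy=4.6,interpolation=cv2.INTER_CUBIC)[:,:,::-1])
E
```

```text
t 6.1167 grip y,x,z mm -67.43 1.06 136.91 F(ex,ey,z) [-3.72 -0.34 -0.76] w 0.01561577424453342 25.000701248645782 tool y.ey [1.e-04 1.e+00 8.e-04]
t 6.1667 grip y,x,z mm -67.43 1.03 136.9 F(ex,ey,z) [-5.67  0.74 -0.05] w 0.016196644865642155 25.000653862953186 tool y.ey [1.e-04 1.e+00 8.e-04]
```

View pics/top2.png

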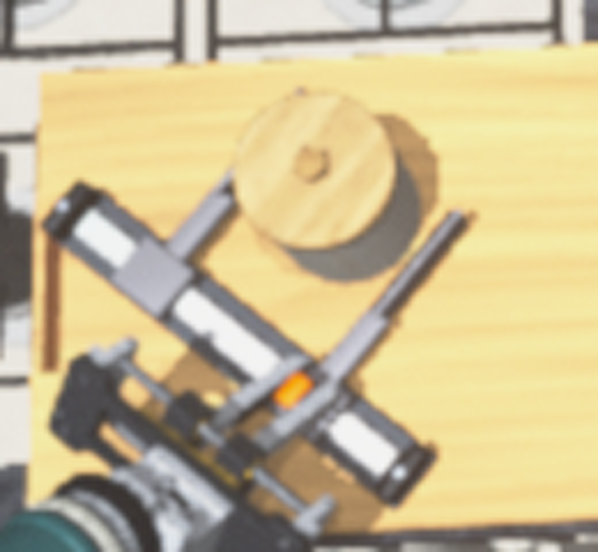

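The canister has not moved (lid knob still at (312,160)), both jaws have closed in, and the knob is held at (295,388). The other two things sit at the right end of the board, outside this crop, and the arm never went near them.

```bash
python3 -c "
from station import ticket
print(ticket.hand_in())"
```

```text
the job is handed in; nothing more can be done
None
```

The canister was in the bay, so I slid the knob to the first notch and handed in still gripping it there: the force readings showed the ball pull in and settle, the canister did not move, and about 6 s of the 32 s was used.

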